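# Tip spent analyser cartridges from the scoop tray into the waste bin

## Robot

A 7-joint arm with a two-finger parallel gripper is mounted at the origin on the work surface. World frame = base frame: x ahead of the robot, y to its left, z up, the work surface at z = 0. Lengths are in m, angles in rad, forces in N, time in s.
With the tool pointing down it reaches from about 0.425 to 0.875 m from the base axis. Payload 4.7 kg.
Tool frame: the origin (TCP) lies at the very end of the fingers, on their centre line; the grasp point (between the pads) lies behind it (ctrl.tcp_to_grasp is the y of the grasp point in the tool frame, in m); y points along the fingers, x is the direction in which the jaws open and shut, and the axes are right-handed (so a half turn about y gives the same grasp; the last joint's range is limited). The gripper opens to 87 mm and grips with 3 to 60 N. Pads are 19 mm wide; open, the fingers measure 117 mm over their backs; the gripper's body (75 mm by 190 mm) begins 51 mm behind the grasp point.
Start: joints at [-1.102, 0.321, -0.07, 1.45, 0.023, 1.371, -0.057], TCP at [0.286, 0.584, 0.223] pointing down, gripper open.
Joint ranges: [-2.86, 2.86], [-0.3, 2.09], [-1.38, 1.24], [0.06, 2.45], [-1.56, 4.7], [0.09, 2.05], [-2.69, 2.69]. Speed limits (rad/s): [2.57, 2.57, 3.14, 3.14, 3.14, 3.14, 3.14].

## Interface

Orientations are given as a rotation vector (axis times angle).
In Python, from bench import ctrl, get_image, workorder gives the robot as it stands.
- The arm moves only by the tool drive_tool, never from a script. Its argument "increments" is text: rows parted by semicolons, each of 5 numbers parted by spaces: the shift along the tool's x, y, z in mm, then the turn about the tool's y in degrees, then the closure in counts, from 0 (fully open) to 255 (shut). In form: tx ty tz yaw fingers; .... A call has 1 to 20 rows; each row shifts and turns the commanded pose from where the row before left it, along the tool's axes as they then stand; what a row does not reach is not made up. A row lasts 1/8 s, in which the tool goes at most 62.5 mm and 10.7 degrees, less where a joint would pass 70% of its speed; a pose out of reach is approached as far as the arm can. A call is refused whole if a number of a shift passes 62.5 or a number of a turn 10.7, either way. A call with a gripper value outside its range is refused whole. The fingers move at their own pace and stop on an object; "squeeze" is the grip in N (left out, the last holds). Time passes only in rows, so rows that do not move let the fingers close. It gives the time, the measured TCP pose, the force and the opening at its end, in the units of the state.
- ctrl.get_state(): the state, without advancing time (a new reading comes with each control period).
- get_image(name): name is "scene" or "side" or "wrist"; returns a dict with "img" (480x640x3 uint8, red, green, blue), "mtx" (3x3 intrinsics, pixels), "camera_from_world" (4x4, takes a point from world to camera coordinates). Camera axes: x right, y up, looking along -z (the intrinsics and any distortion apply to the point x, -y, -z); pixel columns grow to the right and rows downward; lengths in m; the calibration is good to about 2 mm. A picture is of the moment at which its call begins. There is no depth.
- workorder.close_job(): hands the job in, once; it reports no verdict.
The state is a dict: "time": time; "joint_positions": joint angles; "qd": joint speeds; "joint_torque": joint torques, N m; "position": TCP position; "tool_rot": TCP orientation; "ft_force": force on the tool from outside, world axes, zero at the start; "torque": the same for the moment, N m; "grip_width": opening from 0.0 (shut) to 1.0 (fully open).
Only numpy, scipy, OpenCV 4.12 (cv2) and the standard library are available. Lean on these libraries where they do the work, as an engineer would, in place of code of your own. Each camera call takes 0.05 s, during which the arm holds its last target.

## Task

Pick up the white scoop tray by its slanted blue handle, hold its open lip low over the yellow waste bin and tip it there until all three spent cartridges have slid off into the bin; the cartridges are contaminated, so the gripper must not touch them. Then put the empty tray back on its aluminium stand, flat between the guides with the handle at the same end and about where it was, and let go. Do not knock over or push the tube rack, reagent bottle or jar.

Things in the scene. Friction and masses are not known exactly. Their poses are not given: they have to be found in the camera images.
- tray: white scoop tray, 160 long (x) x 110 wide (y), about 180 g. Origin: centre of its underside. Floor 4 mm thick; walls 26 mm high, 4 mm thick at the back (-x) and sides; the front (+x) end is open. A blue flat handle, 34 wide (y) x 12 thick x 80 mm long, rises from the back and leans back 28 degrees from vertical: its centre line runs from (-76, 0, 18) to (-113.6, 0, 88.6) mm in the tray's frame
- grip (a point): point on the centre line of the tray's handle, 48 mm up from its root, at (-98.5, 0, 60.4) mm in the tray's frame; a good place for the finger pads. Its axes are the tray's (not tilted with the handle)
- lip (a point): middle of the tray's open front edge, on the upper face of the floor, at (80, 0, 4) mm in the tray's frame
- cart_purple: spent reagent cartridge, a grey plastic block with a purple end band and purple label: 62 long (its x) x 25 wide (y) x 20 mm high (z), about 60 g (filling and friction vary). Origin: centre of its underside. It starts lying flat in the tray, its long axis roughly along the tray
- cart_blue: spent reagent cartridge, a grey plastic block with a blue end band and blue label: 62 long (its x) x 25 wide (y) x 20 mm high (z), about 60 g (filling and friction vary). Origin: centre of its underside. It starts lying flat in the tray, its long axis roughly along the tray
- cart_green: spent reagent cartridge, a grey plastic block with a green end band and green label: 62 long (its x) x 25 wide (y) x 20 mm high (z), about 60 g (filling and friction vary). Origin: centre of its underside. It starts lying flat in the tray, its long axis roughly along the tray
- bin: yellow open-topped waste bin with a red rim, fixed to the bench: 210 (x) x 180 (y) x 80 mm high, walls and floor 5 mm (red rim 222 x 192 mm). Origin: centre of its underside, z up
- stand: fixed aluminium stand for the tray, top face 50 mm above the bench, 150 (x) x 134 mm (y). Origin: on the bench under its centre. Along both long sides a 4 mm thick guide rises 12 mm above the top, leaving 126 mm between them for the 110 mm wide tray. The tray starts on it, roughly centred, x axes the same way; the handle overhangs the -x end
- rack: bystander: white rack full of purple- and blue-capped tubes, 150 (x) x 70 (y) x 102 mm high. Origin: centre of its underside
- reagent: bystander: reagent bottle with blue cap, 68 mm diameter, 150 mm high. Origin: centre of its underside
- jar: bystander: small jar with orange lid, 60 mm diameter, 75 mm high. Origin: centre of its underside
There are look-alikes about, which are no part of the job. What is shaped like the tray but orange or pink is not meant. What is shaped like the cart_green but turquoise is not meant.

How it is judged:
By the outcome, as a careful person would: the job done as asked, in the order asked, and still so for the second after the job is handed in, with the robot touching nothing.
It also fails if it takes over 61 s, if anything falls off the work surface, if the arm or the gripper's body presses on something with over 40 N, if the wrist force passes 120 N, or if a joint passes its speed limit or range.

## Working session

There is one attempt and no reset: what is moved stays moved. The work goes in short steps, Python scripts to look and compute and a tool call to move; the robot and the scene stay as the last step left them, time stands still between calls to the robot, and variables do not carry over. Pictures are saved under pics/ and viewed, and the job is handed in when it is done.

Besides the shell and the picture viewer there is one more tool, called after "Emit:" as a command line: name --argument value ..., lists and objects as JSON in quotes. drive_tool: Moves the arm, as the interface text tells. Its arguments: {"type":"object","properties":{"increments":{"type":"string"},"squeeze":{"type":"number"}},"required":["increments"]}

```bash
ls; mkdir -p pics; python3 - <<'E'
from bench import ctrl,get_image
import cv2
print(ctrl.get_state(), ctrl.tcp_to_grasp)
for n in ["scene","side","wrist"]:
    d=get_image(n); cv2.imwrite(f"pics/{n}0.png",d["img"][:,:,::-1]); print(n,d["mtx"].round(1).tolist(),d["camera_from_world"].round(3).tolist(),[k for k in d])
E
```

```text
pics
{'time': 0.0, 'joint_positions': array([-1.10188784,  0.32183565, -0.07009553,  1.45169497,  0.02258838,
        1.370792  , -0.0569111 ]), 'qd': array([ 0.00034031, -0.00050479, -0.00041792, -0.00019145,  0.00051228,
        0.00136995,  0.00071623]), 'joint_torque': array([-3.26251495e-06, -4.91284096e+01, -4.03846046e-01, -3.12526739e+01,
       -6.39551715e-02,  4.41391964e-02,  1.67522103e-04]), 'position': array([0.28532665, 0.58340113, 0.22144336]), 'tool_rot': array([-1.39179798, -0.86685361,  0.86948012]), 'ft_force': array([-0.47753897,  0.29419659,  0.75870755]), 'torque': array([-0.03163987, -0.03829099, -0.00437458]), 'grip_width': 1.0035706398925206} -0.0187
scene [[445.2, 0.0, 312.6], [0.0, 445.2, 237.0], [0.0, 0.0, 1.0]] [[-0.059, 0.998, 0.007, 0.038], [-0.867, -0.055, 0.496, 0.433], [0.496, 0.023, 0.868, -1.443], [0.0, 0.0, 0.0, 1.0]] ['img', 'mtx', 'camera_from_world']
side [[577.3, 0.0, 315.7], [0.0, 577.3, 257.2], [0.0, 0.0, 1.0]] [[0.692, -0.722, -0.0, -0.394], [0.501, 0.48, 0.72, -0.344], [-0.52, -0.498, 0.694, -1.304], [0.0, 0.0, 0.0, 1.0]] ['img', 'mtx', 'camera_from_world']
wrist [[405.4, 0.0, 316.8], [0.0, 405.4, 239.6], [0.0, 0.0, 1.0]] [[0.439, 0.899, -0.001, -0.65], [-0.86, 0.42, -0.291, 0.036], [-0.261, 0.129, 0.957, -0.391], [0.0, 0.0, 0.0, 1.0]] ['img', 'mtx', 'camera_from_world']
```

View pics/scene0.png

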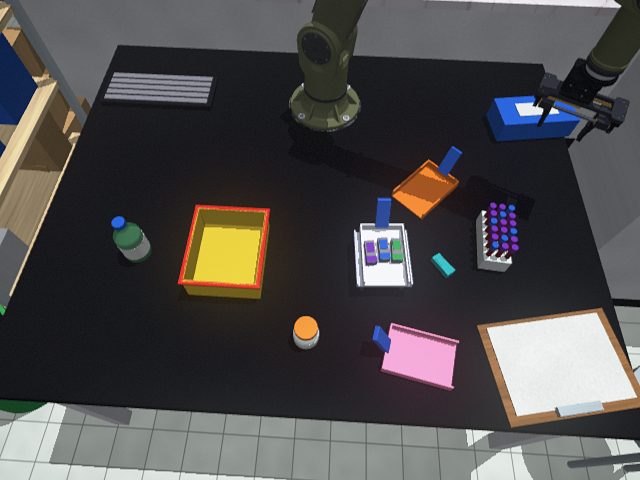

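View pics/side0.png

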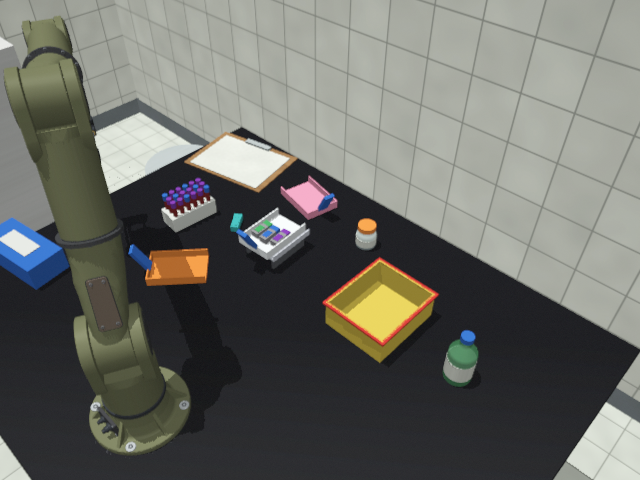

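View pics/wrist0.png

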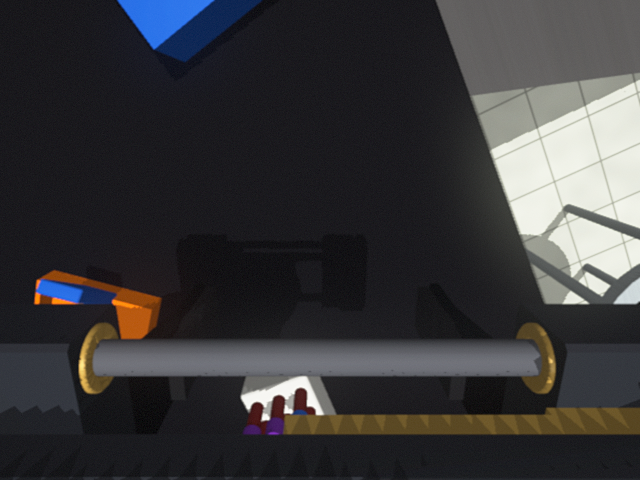

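```bash
cat > h.py <<'E'
from bench import ctrl,get_image
import cv2,numpy as np
from scipy.spatial.transform import Rotation as Ro
def snap(n,f=None):
    d=get_image(n)
    if f: cv2.imwrite(f"pics/{f}.png",d["img"][:,:,::-1])
    return d
def ray(d,u,v):
    T=d["camera_from_world"];K=d["mtx"]
    c=np.array([(u-K[0,2])/K[0,0],-(v-K[1,2])/K[1,1],-1.])
    R=T[:3,:3];return -R.T@T[:3,3],R.T@c
def onz(d,u,v,z):
    o,r=ray(d,u,v);return o+r*(z-o[2])/r[2]
def proj(d,p):
    T=d["camera_from_world"];K=d["mtx"]
    c=T[:3,:3]@np.asarray(p)+T[:3,3]
    return K[0,0]*c[0]/-c[2]+K[0,2],K[1,1]*-c[1]/-c[2]+K[1,2]
def tri(d1,p1,d2,p2):
    o1,r1=ray(d1,*p1);o2,r2=ray(d2,*p2)
    s=np.linalg.lstsq(np.c_[r1,-r2],o2-o1,rcond=None)[0]
    a=o1+r1*s[0];b=o2+r2*s[1];return (a+b)/2,np.linalg.norm(a-b)
def tool():
    s=ctrl.get_state();R=Ro.from_rotvec(s["tool_rot"]).as_matrix()
    return s,R,s["position"]+R[:,1]*ctrl.tcp_to_grasp
E
python3 - <<'E'
from h import *
s,R,g=tool();print(R.round(3),g)
for n in ["scene","side"]:
    d=snap(n);im=d["img"]
    cv2.imwrite(f"pics/{n}_bin.png",cv2.resize(im[180:320,150:430] if n=="scene" else im[180:370,220:450],None,fx=2.8,fy=2.8,interpolation=cv2.INTER_CUBIC)[:600,:800,::-1])
d=snap("scene");im=d["img"]
cv2.imwrite("pics/tz.png",cv2.resize(im[190:300,340:430],None,fx=5,fy=5,interpolation=cv2.INTER_CUBIC)[:,:,::-1])
d=snap("side");im=d["img"]
cv2.imwrite("pics/tzs.png",cv2.resize(im[195:270,220:320],None,fx=7,fy=7,interpolation=cv2.INTER_CUBIC)[:,:,::-1])
E
```

```text
[[ 0.439 -0.    -0.898]
 [ 0.898 -0.001  0.439]
 [-0.001 -1.    -0.   ]] [0.28541902 0.58357289 0.2404185 ]
```

View pics/tz.png

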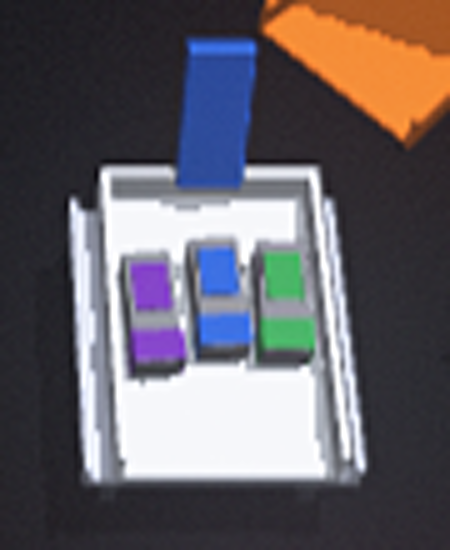

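View pics/tzs.png

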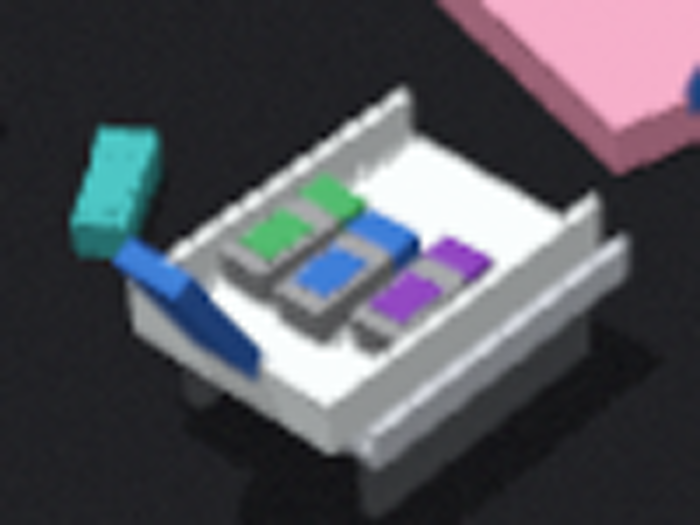

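View pics/scene_bin.png

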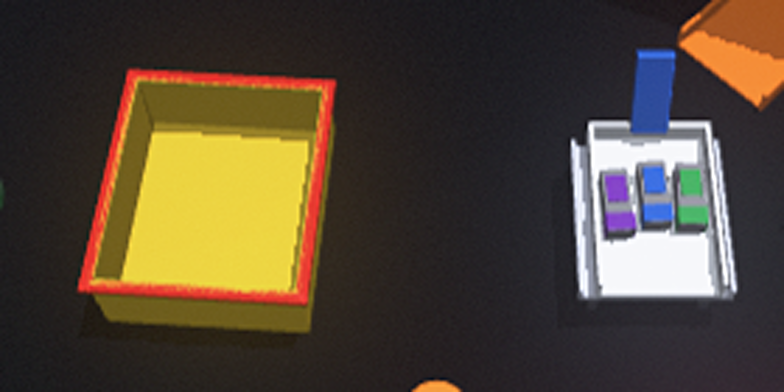

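```bash
python3 - <<'E'
from h import *
S=snap("scene");D=snap("side")
z5=lambda u,v:(340+(u-2)/5,190+(v-2)/5)
z7=lambda u,v:(220+(u-3)/7,195+(v-3)/7)
for n,p,z in [("backL",(100,168),.076),("backR",(321,168),.076),("frL",(120,479),.054),("frR",(326,475),.054),("hL",(188,42),.139),("hR",(256,42),.139)]:
    print(n,onz(S,*z5(*p),z).round(4))
print("side backcorner left(-y) top",onz(D,*z7(333,408),.076).round(4), "frontR top",onz(D,*z7(598,195),.076).round(4),"frontL",onz(D,*z7(405,90),.076).round(4),"backL",onz(D,*z7(130,285),.076).round(4))
# guide -y top edge
print("guide -y",onz(S,*z5(72,198),.062).round(4),onz(S,*z5(92,480),.062).round(4),"guide+y",onz(S,*z5(362,475),.062).round(4), "side guide",onz(D,*z7(370,445),.062).round(4),onz(D,*z7(628,235),.062).round(4))
print("handle tri", tri(S,z5(188,42),D,z7(185,295)),tri(S,z5(256,42),D,z7(120,240)))
for d in (S,D):
    h=cv2.cvtColor(d["img"],cv2.COLOR_RGB2HSV)
    m=(((h[...,0]<7)|(h[...,0]>173))&(h[...,1]>150)&(h[...,2]>120)).astype(np.uint8)
    c=max(cv2.findContours(m,cv2.RETR_EXTERNAL,cv2.CHAIN_APPROX_NONE)[0],key=cv2.contourArea)
    hull=cv2.convexHull(c)[:,0]
    P=np.array([onz(d,u,v,.08)[:2]for u,v in hull]).astype(np.float32)
    print("bin",cv2.minAreaRect(P))
for n,lo,hi,z,y in [("reag",(100,150,100),(125,255,255),.15,0)]: pass
for nm,px,z in [("bottle",(118,223),.15),("jar",(306,325),.075),("rack a",(483,215),.08),("rack b",(510,270),.06),("orange handle",(455,152),.09),("orange corner",(394,194),.026),("pinkhandle",(377,330),.09)]:
    print(nm,onz(S,*px,z).round(3))
E
```

```text
backL [0.4956 0.1101 0.076 ]
backR [0.4885 0.2221 0.076 ]
frL [0.6565 0.123  0.054 ]
frR [0.6483 0.2218 0.054 ]
hL [0.4595 0.1468 0.139 ]
hR [0.4573 0.1801 0.139 ]
side backcorner left(-y) top [0.4951 0.1104 0.076 ] frontR top [0.6562 0.1252 0.076 ] frontL [0.6485 0.2317 0.076 ] backL [0.4875 0.2215 0.076 ]
guide -y [0.5058 0.0973 0.062 ] [0.6614 0.1088 0.062 ] guide+y [0.6508 0.2373 0.062 ] side guide [0.5003 0.0961 0.062 ] [0.6583 0.1102 0.062 ]
handle tri (array([0.45775348, 0.14698069, 0.13635976]), np.float64(0.000438396323765841)) (array([0.45795975, 0.18113361, 0.14176005]), np.float64(0.0035360281993316233))
bin ((0.5788432359695435, -0.21824511885643005), (0.19248756766319275, 0.22433824837207794), 89.8893814086914)
bin ((0.5770309567451477, -0.21687853336334229), (0.1946643441915512, 0.22614891827106476), 89.95066833496094)
bottle [ 0.577 -0.459  0.15 ]
jar [ 0.77  -0.008  0.075]
rack a [0.454 0.425 0.08 ]
rack b [0.596 0.478 0.06 ]
orange handle [0.257 0.37  0.09 ]
orange corner [0.363 0.21  0.026]
pinkhandle [0.777 0.149 0.09 ]
```

Emit:
drive_tool --increments "0 0 0 -10.1 0; 0 0 0 -10.1 0; 0 0 0 -10.1 0; -43.2 0 -15.7 0 0; -43.2 0 -15.7 0 0; -43.2 0 -15.7 0 0; -43.2 0 -15.7 0 0; -43.2 0 -15.7 0 0; -43.2 0 -15.7 0 0; -43.2 0 -15.7 0 0; -43.2 0 -15.7 0 0; -43.2 0 -15.7 0 0; -43.2 0 -15.7 0 0; 0 0 0 0 0; 0 0 0 0 0"

```text
time: 2.33
position: [0.4738, 0.1654, 0.2226]
tool_rot: [-1.173, -1.264, 1.263]
ft_force: [0.6, 0.6, 0.1]
grip_width: 0.999
```

```bash
python3 - <<'E'
from h import *
s,R,g=tool();print(s["time"],R.round(3),g.round(4))
w=np.array([.4738,.1641,.1104]);print("tool delta mm",(R.T@(w-g)*1000).round(1), "ang",np.degrees(np.arctan2(R[1,0],R[0,0])))
snap("wrist","w1");snap("scene","s1")
E
```

```text
2.325 [[-0.074 -0.    -0.997]
 [ 0.997  0.001 -0.074]
 [ 0.001 -1.     0.   ]] [0.4738 0.1654 0.2413]
tool delta mm [-1.400e+00  1.309e+02  1.000e-01] ang 94.25293218617173
```

View pics/w1.png

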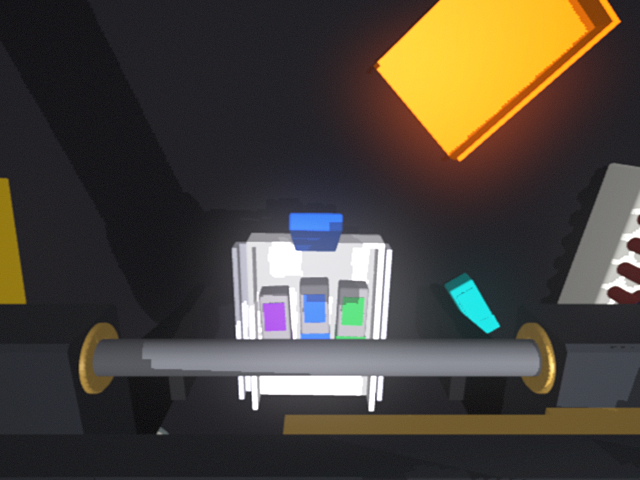

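View pics/s1.png

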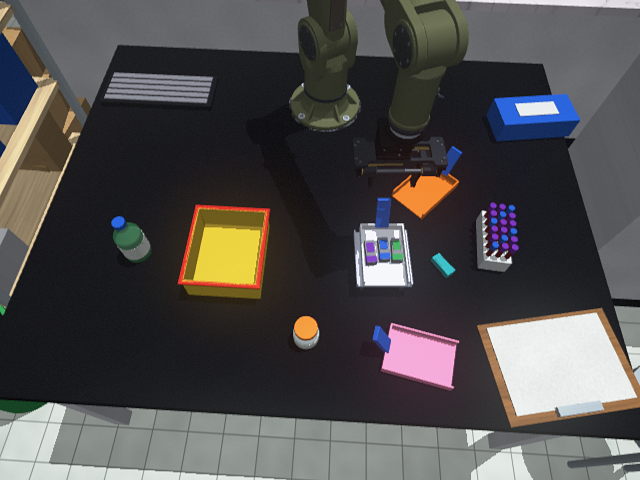

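Emit:
drive_tool --increments "-1 30 0 0 0; 0 30 0 0 0; 0 30 0 0 0; 0 25 0 0 0; 0 16 0 0 0; 0 0 0 0 0; 0 0 0 0 0"

```text
time: 3.3
position: [0.4748, 0.1643, 0.0926]
tool_rot: [-1.174, -1.265, 1.263]
ft_force: [0.7, 0.7, -0.7]
grip_width: 1.001
```

```bash
python3 - <<'E'
from h import *
s,R,g=tool();print(s["time"],g.round(4),s["ft_force"])
w=np.array([.4738,.1641,.1104]);print("tool delta mm",(R.T@(w-g)*1000).round(1))
snap("wrist","w2");d=snap("side","d2");cv2.imwrite("pics/d2z.png",cv2.resize(d["img"][120:290,150:350],None,fx=3.5,fy=3.5)[:,:,::-1])
E
```

```text
3.3 [0.4748 0.1643 0.1113] [ 0.66487727  0.69784248 -0.6659115 ]
tool delta mm [-0.1  0.9  1. ]
```

View pics/w2.png

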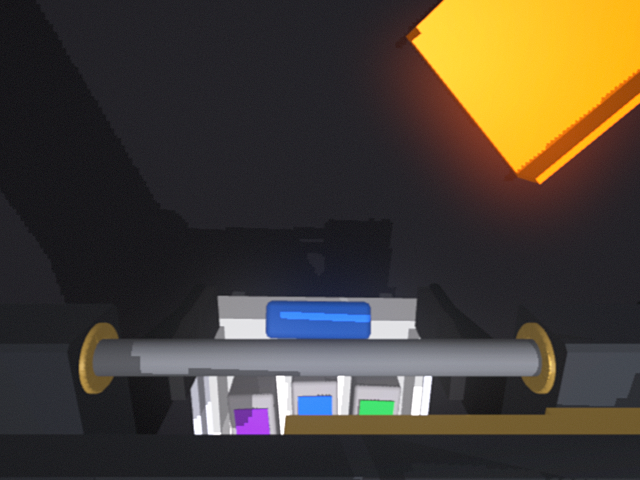

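View pics/d2z.png

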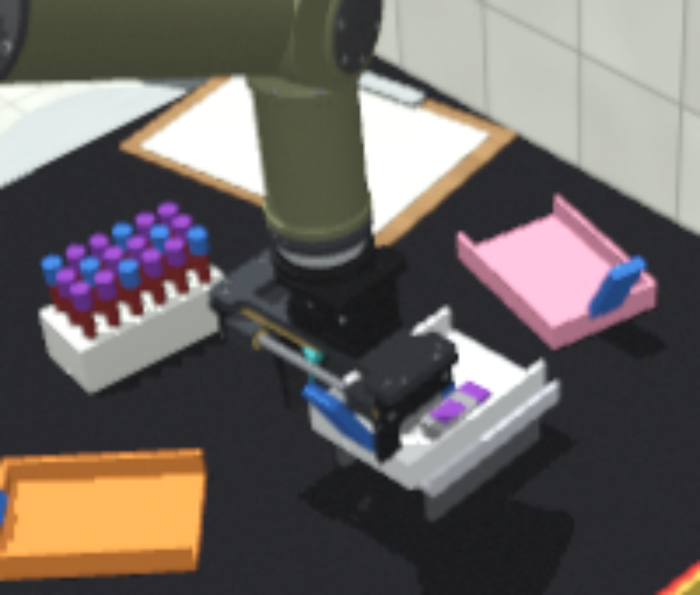

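Emit:
drive_tool --increments "0 0 1 0 120; 0 0 0 0 200; 0 0 0 0 255; 0 0 0 0 255; 0 0 0 0 255; 0 0 0 0 255; 0 0 0 0 255; 0 0 0 0 255" --squeeze 60

```text
time: 4.4
position: [0.4731, 0.1637, 0.0916]
tool_rot: [-1.173, -1.263, 1.264]
ft_force: [-0.8, 0.3, 0.0]
grip_width: 0.385
```

Emit:
drive_tool --increments "0 -5 0 0 255; 0 -8 0 0 255; 0 -8 0 0 255; 0 0 0 0 255"

```text
time: 4.9
position: [0.4738, 0.1639, 0.1136]
tool_rot: [-1.174, -1.265, 1.262]
ft_force: [-0.0, -0.3, -2.7]
grip_width: 0.387
```

```bash
python3 - <<'E'
from h import *
s,R,g=tool();print(s["time"],g.round(4),s["ft_force"],s["grip_width"],np.degrees(np.arctan2(R[1,0],R[0,0])))
snap("wrist","w3");d=snap("side","d3");cv2.imwrite("pics/d3z.png",cv2.resize(d["img"][170:290,200:350],None,fx=5,fy=5)[:,:,::-1])
E
```

```text
4.9 [0.4738 0.1639 0.1323] [-0.00446311 -0.25477305 -2.7416006 ] 0.38713386016451756 94.23835201408411
```

View pics/d3z.png

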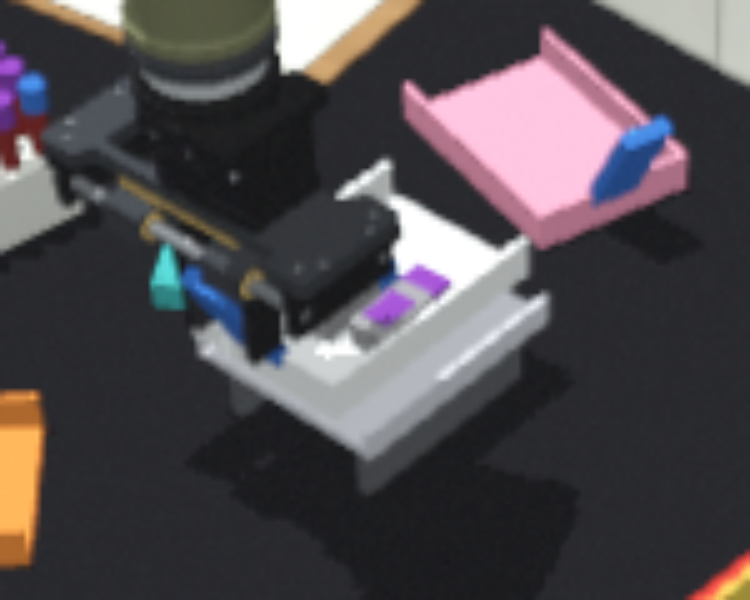

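Emit:
drive_tool --increments "0 -10 0 0 255; 0 -20 0 0 255; 0 -25 0 0 255; 0 -25 0 0 255; 0 -10 0 0 255; 0 0 0 0 255"

```text
time: 5.75
position: [0.4734, 0.1638, 0.203]
tool_rot: [-1.174, -1.265, 1.263]
ft_force: [-0.0, -0.5, -3.9]
grip_width: 0.384
```

```bash
python3 - <<'E'
from h import *
s,R,g=tool();print(s["time"],g.round(4),s["ft_force"],s["grip_width"])
d=snap("side","d4");cv2.imwrite("pics/d4z.png",cv2.resize(d["img"][140:280,200:350],None,fx=4,fy=4)[:,:,::-1])
dz=g[2]-.1104
for p in [(.6562,.1252,.076+dz),(.6485,.2317,.076+dz),(.4951,.1104,.076+dz),(.6565,.123,.05+dz)]:
    u,v=proj(d,p);print(((u-200)*4,(v-140)*4))
E
```

```text
5.75 [0.4734 0.1638 0.2217] [-1.23975690e-03 -4.53701088e-01 -3.90851770e+00] 0.3842144596867659
(np.float64(417.786412885197), np.float64(205.5509731799542))
(np.float64(302.3695406235008), np.float64(146.3988693706699))
(np.float64(258.44600419236895), np.float64(325.97202573909294))
(np.float64(420.88734376466005), np.float64(236.80204043557728))
```

View pics/d4z.png

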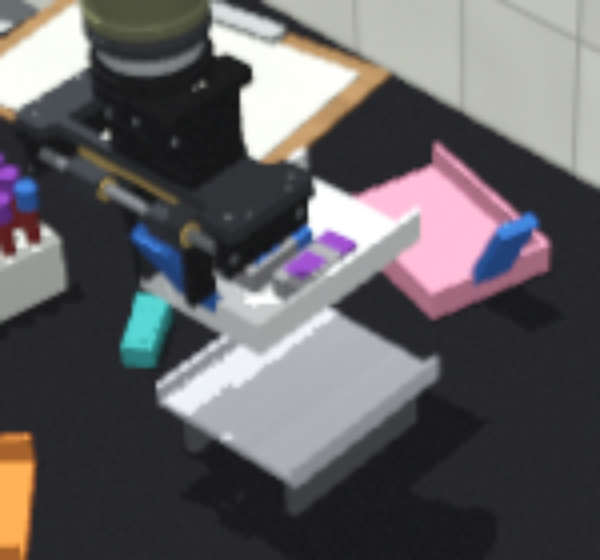

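Emit:
drive_tool --increments "-10 -1 1 0 255; -20 -1 1 0 255; -30 -1 1 0 255; -30 -1 1 0 255; -30 -1 1 0 255; -30 -1 1 0 255; -30 -1 1 0 255; -30 -1 1 0 255; -30 -1 1 0 255; -30 -1 1 0 255; -30 -1 1 0 255; -30 -1 1 0 255; -30 -1 1 0 255; -15 0 1 0 255; -6 0 1 0 255; 0 0 0 2.1 255; 0 0 0 2.1 255; 0 0 0 0 255; 0 0 0 0 255"

```text
time: 8.18
position: [0.4866, -0.2168, 0.2156]
tool_rot: [-1.208, -1.211, 1.21]
ft_force: [-0.3, 0.4, -3.1]
grip_width: 0.385
```

```bash
python3 - <<'E'
from h import *
s,R,g=tool();print(s["time"],g.round(4),s["ft_force"],s["grip_width"],np.degrees(np.arctan2(R[1,0],R[0,0])),s["joint_positions"].round(2))
d=snap("side","d5");snap("scene","s5")
E
```

```text
8.175 [ 0.4866 -0.2168  0.2343] [-0.30194279  0.44071066 -3.1233832 ] 0.3851706590543307 90.10518476782374 [-0.2   0.07  0.6   1.77 -0.04  1.31  1.98]
```

View pics/d5.png

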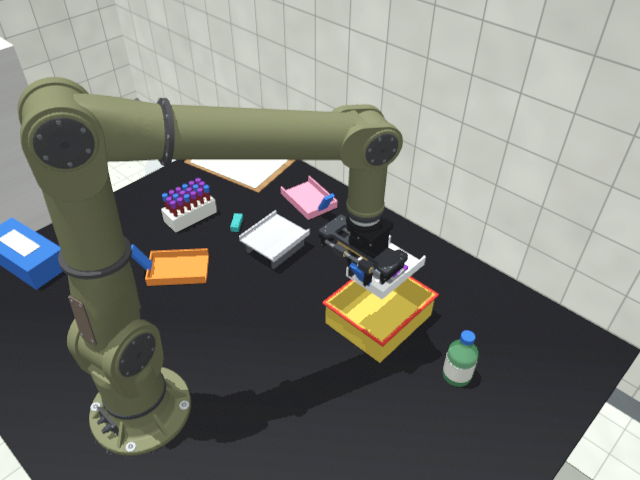

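View pics/s5.png

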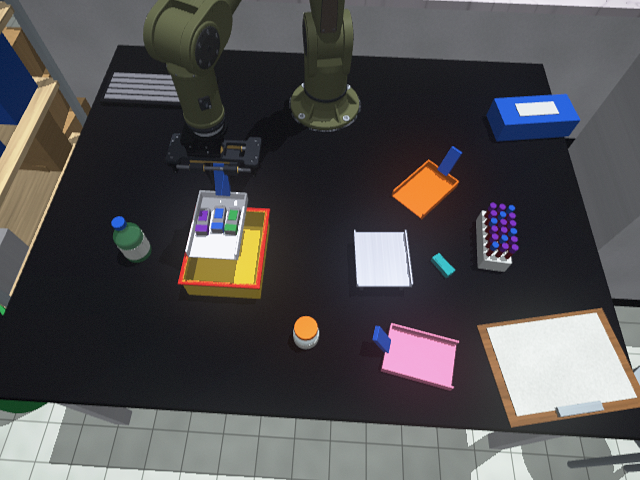

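Emit:
drive_tool --increments "0 7 0 0 255; 0 7 0 0 255; 0 0 0 0 255" --squeeze 35

```text
time: 8.65
position: [0.4857, -0.2172, 0.2005]
tool_rot: [-1.207, -1.209, 1.21]
ft_force: [0.2, -0.0, -2.8]
grip_width: 0.386
```

Emit:
drive_tool --increments "0 0 0 0 255; 0 0 0 0 255" --squeeze 25

```text
time: 8.9
position: [0.4865, -0.2175, 0.2018]
tool_rot: [-1.209, -1.21, 1.21]
ft_force: [-0.1, 0.8, -3.6]
grip_width: 0.388
```

```bash
cat > look.py <<'E'
import sys
from h import *
n=sys.argv[1]
s,R,g=tool();print(s["time"],g.round(4),s["ft_force"].round(1),s["torque"].round(2),round(s["grip_width"],3))
d=snap("side");e=snap("scene")
a=cv2.resize(d["img"][210:370,310:450],(400,457));b=cv2.resize(e["img"][120:310,150:290],(337,457))
cv2.imwrite(f"pics/{n}.png",np.hstack([a,b])[:,:,::-1])
E
python3 look.py a1
```

```text
8.9 [ 0.4865 -0.2175  0.2205] [-0.1  0.8 -3.6] [0.1  0.27 0.01] 0.388
```

View pics/a1.png

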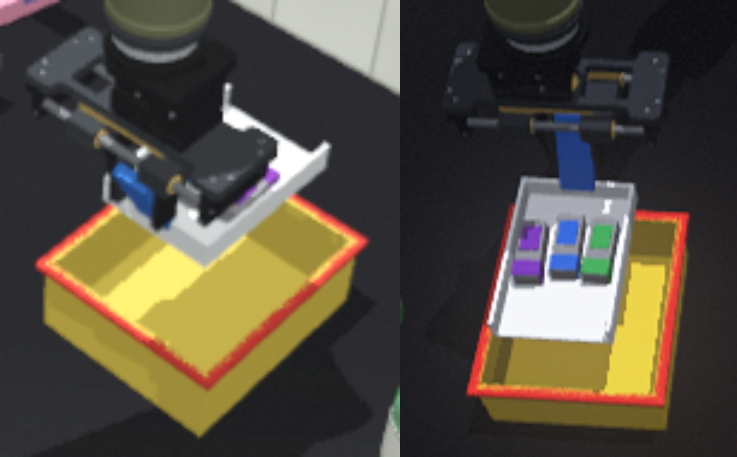

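Emit:
drive_tool --increments "0 0 0 0 255; 0 0 0 0 255" --squeeze 18

```text
time: 9.25
position: [0.4865, -0.2174, 0.2016]
tool_rot: [-1.209, -1.21, 1.21]
ft_force: [-0.3, 0.7, -2.5]
grip_width: 0.388
```

Emit:
drive_tool --increments "0 0 0 0 255; 0 0 0 0 255" --squeeze 14

```text
time: 9.5
position: [0.4863, -0.2174, 0.2015]
tool_rot: [-1.209, -1.21, 1.21]
ft_force: [0.1, -1.1, -3.9]
grip_width: 0.388
```

```bash
python3 look.py a2
```

```text
9.5 [ 0.4863 -0.2174  0.2202] [ 0.1 -1.1 -3.9] [ 0.03  0.36 -0.  ] 0.388
```

View pics/a2.png

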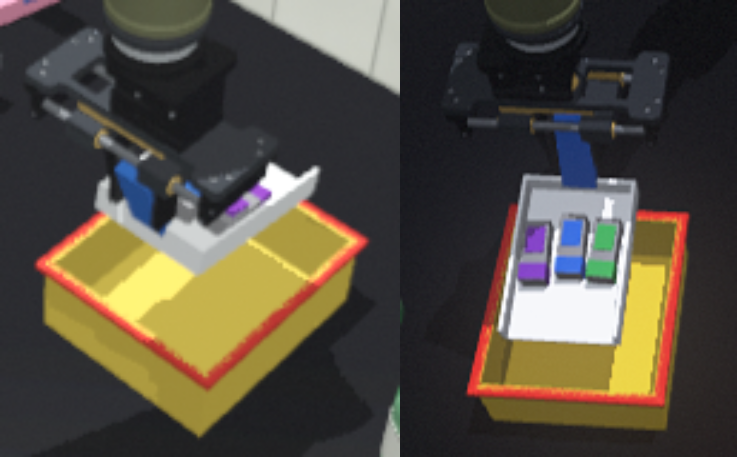

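Emit:
drive_tool --increments "0 0 0 0 255; 0 0 0 0 255; 0 0 0 0 255" --squeeze 13

```text
time: 9.98
position: [0.4864, -0.2174, 0.2016]
tool_rot: [-1.209, -1.21, 1.21]
ft_force: [-0.0, -0.4, -3.7]
grip_width: 0.388
```

```bash
python3 look.py a3
```

```text
9.975 [ 0.4864 -0.2174  0.2203] [-0.  -0.4 -3.7] [0.08 0.22 0.07] 0.388
```

View pics/a3.png

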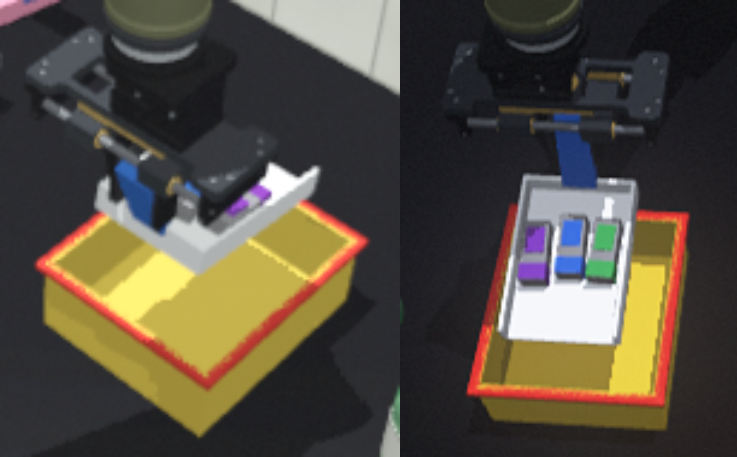

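Emit:
drive_tool --increments "0 0 0 0 255; 0 0 0 0 255" --squeeze 11

```text
time: 10.32
position: [0.4864, -0.2174, 0.2016]
tool_rot: [-1.209, -1.21, 1.21]
ft_force: [-0.2, -0.1, -2.5]
grip_width: 0.387
```

```bash
python3 look.py a4
```

```text
10.325 [ 0.4864 -0.2174  0.2203] [-0.2 -0.1 -2.5] [ 0.03  0.25 -0.02] 0.387
```

View pics/a4.png

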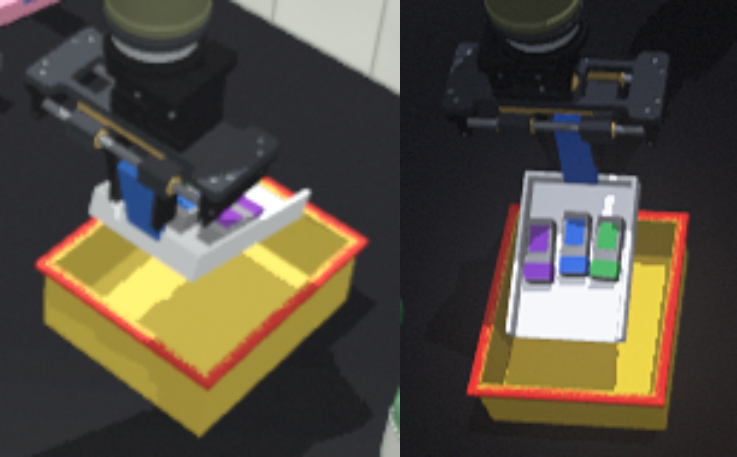

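Emit:
drive_tool --increments "0 0 0 0 255; 0 0 0 0 255" --squeeze 9

```text
time: 10.68
position: [0.4864, -0.2174, 0.2016]
tool_rot: [-1.209, -1.21, 1.21]
ft_force: [-0.3, 0.7, -3.1]
grip_width: 0.387
```

```bash
python3 look.py a5
```

```text
10.675 [ 0.4864 -0.2174  0.2203] [-0.3  0.7 -3.1] [0.08 0.23 0.05] 0.387
```

View pics/a5.png

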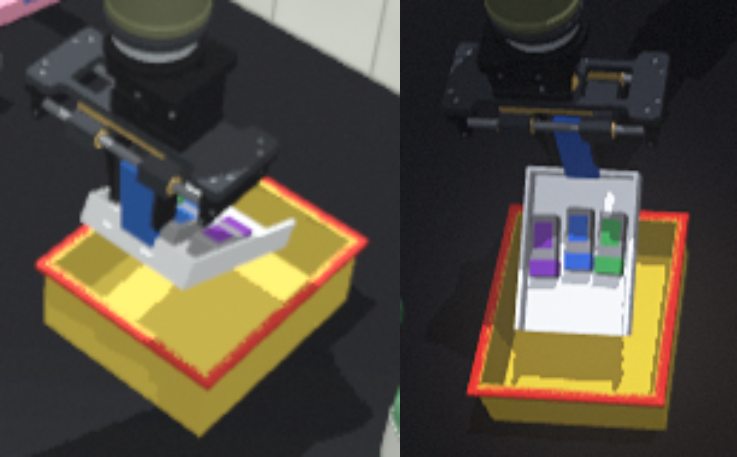

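Emit:
drive_tool --increments "0 0 0 0 255; 0 0 0 0 255" --squeeze 7.5

```text
time: 11.02
position: [0.4864, -0.2174, 0.2016]
tool_rot: [-1.209, -1.21, 1.21]
ft_force: [-0.0, 0.8, -3.2]
grip_width: 0.39
```

```bash
python3 look.py a6
```

```text
11.025 [ 0.4864 -0.2174  0.2203] [-0.   0.8 -3.2] [ 0.03  0.19 -0.  ] 0.39
```

View pics/a6.png

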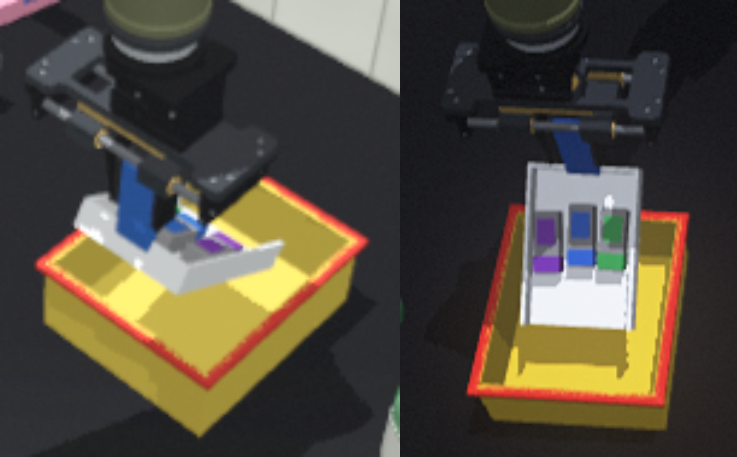

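Emit:
drive_tool --increments "0 0 0 0 255; 0 0 0 0 255" --squeeze 6.5

```text
time: 11.38
position: [0.4864, -0.2174, 0.2016]
tool_rot: [-1.209, -1.21, 1.21]
ft_force: [-0.2, -0.4, -3.2]
grip_width: 0.39
```

```bash
python3 look.py a7
```

```text
11.375 [ 0.4864 -0.2174  0.2203] [-0.2 -0.4 -3.2] [0.01 0.18 0.03] 0.39
```

View pics/a7.png

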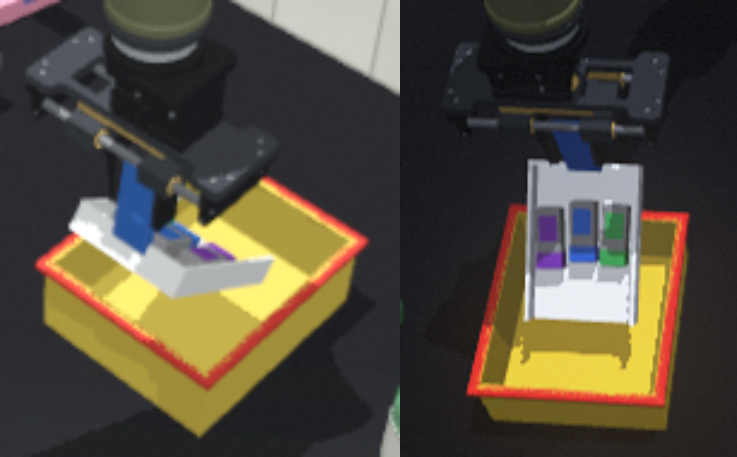

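Emit:
drive_tool --increments "0 0 0 0 255; 0 0 0 0 255" --squeeze 5.5

```text
time: 11.72
position: [0.4864, -0.2174, 0.2016]
tool_rot: [-1.209, -1.21, 1.21]
ft_force: [0.1, -0.0, -3.5]
grip_width: 0.39
```

```bash
python3 look.py a8
```

```text
11.725 [ 0.4864 -0.2174  0.2203] [ 0.1 -0.  -3.5] [0.02 0.16 0.03] 0.39
```

View pics/a8.png

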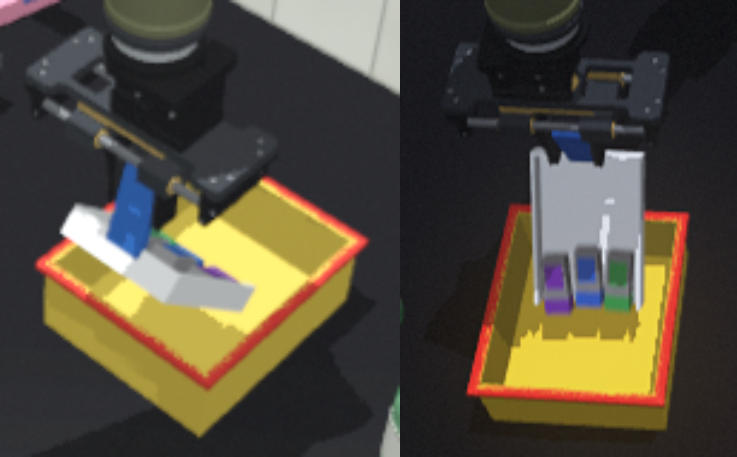

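Cartridges are now sliding at the lip. Hold with a bit more grip while they fall.

Emit:
drive_tool --increments "0 0 0 0 255; 0 0 0 0 255; 0 0 0 0 255" --squeeze 8

```text
time: 12.2
position: [0.4864, -0.2174, 0.2017]
tool_rot: [-1.209, -1.21, 1.21]
ft_force: [-0.9, 0.4, -0.7]
grip_width: 0.388
```

```bash
python3 look.py a9
```

```text
12.2 [ 0.4864 -0.2174  0.2204] [-0.9  0.4 -0.7] [-0.    0.17  0.04] 0.388
```

View pics/a9.png

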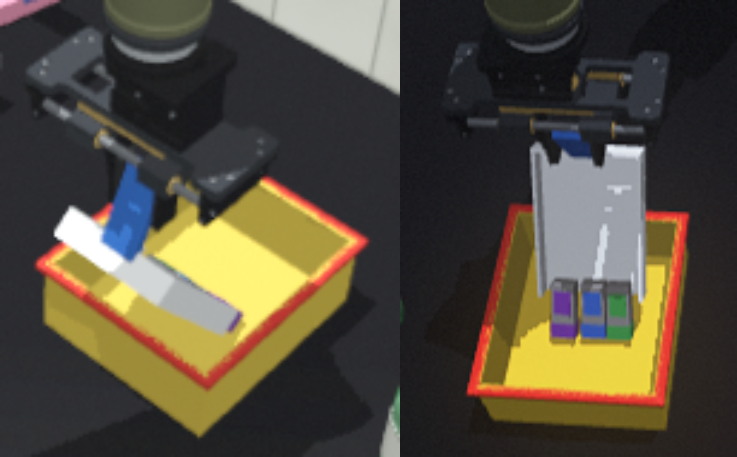

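Emit:
drive_tool --increments "0 0 0 0 255; 0 -8 0 0 255; 0 -12 0 0 255; 0 -15 0 0 255; 0 -15 0 0 255; 0 0 0 0 255; 0 0 0 0 255" --squeeze 40

```text
time: 13.18
position: [0.4863, -0.2173, 0.2514]
tool_rot: [-1.209, -1.21, 1.21]
ft_force: [-0.3, 0.2, -2.2]
grip_width: 0.384
```

```bash
python3 look.py a10
```

```text
13.175 [ 0.4863 -0.2173  0.2701] [-0.3  0.2 -2.2] [ 0.03 -0.02  0.  ] 0.384
```

View pics/a10.png

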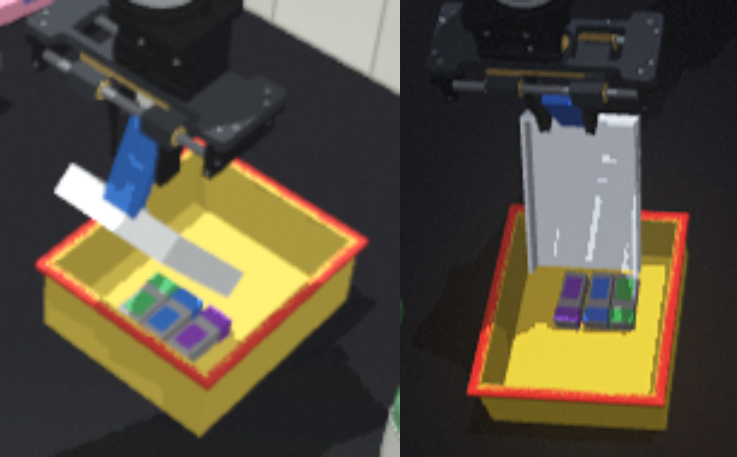

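```bash
python3 - <<'E'
from h import *
d=snap("side");e=snap("scene")
cv2.imwrite("pics/b1.png",cv2.resize(d["img"][240:330,320:410],None,fx=6,fy=6,interpolation=cv2.INTER_CUBIC)[:,:,::-1])
cv2.imwrite("pics/b2.png",cv2.resize(e["img"][150:250,190:265],None,fx=6,fy=6,interpolation=cv2.INTER_CUBIC)[:,:,::-1])
s,R,g=tool()
for th in (50,55,60,65,70,75):
    t=np.radians(th);o=[]
    for x,y,z in [(178.5,55,-60.4+26),(178.5,55,-60.4),(178.5,-55,-60.4+26),(178.5,-55,-60.4),(18.5,-55,-34.4)]:
        p=g+np.array([x*np.cos(t)+z*np.sin(t),y,-x*np.sin(t)+z*np.cos(t)])/1000
        u,v=proj(d,p);a,b=proj(e,p);o.append([(u-320)*6,(v-240)*6,(a-190)*6,(b-150)*6])
    print(th,np.round(o).astype(int).tolist())
E
```

```text
50 [[263, 233, 341, 525], [230, 286, 353, 503], [472, 370, 68, 510], [437, 425, 85, 488], [330, 298, 49, 114]]
55 [[240, 263, 348, 503], [204, 314, 359, 477], [449, 401, 78, 489], [412, 455, 95, 463], [325, 300, 50, 105]]
60 [[216, 291, 355, 479], [179, 341, 365, 449], [424, 431, 87, 465], [386, 483, 103, 435], [320, 301, 51, 96]]
65 [[191, 318, 361, 453], [152, 367, 371, 419], [399, 459, 96, 439], [360, 510, 111, 405], [315, 302, 51, 87]]
70 [[166, 343, 366, 426], [126, 390, 376, 388], [374, 486, 104, 411], [333, 535, 119, 374], [311, 301, 51, 78]]
75 [[140, 367, 372, 396], [99, 411, 381, 355], [349, 511, 112, 382], [307, 558, 125, 341], [307, 301, 51, 69]]
```

View pics/b1.png

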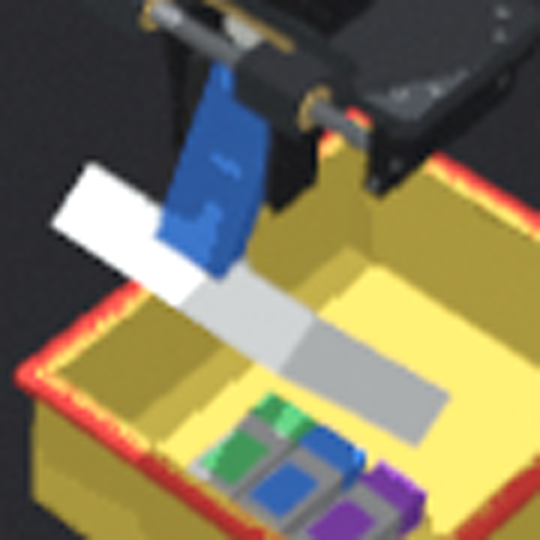

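View pics/b2.png

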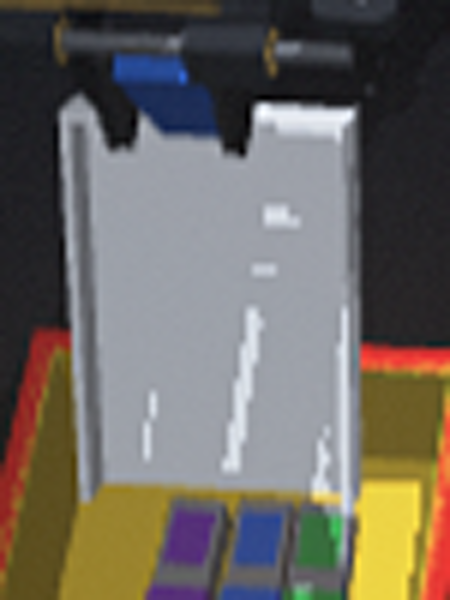

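```bash
python3 - <<'E'
from h import *
d=snap("side");e=snap("scene")
cv2.imwrite("pics/c1.png",cv2.resize(d["img"][205:275,230:320],None,fx=8,fy=8,interpolation=cv2.INTER_CUBIC)[:,:,::-1])
cv2.imwrite("pics/c2.png",cv2.resize(e["img"][220:300,345:420],None,fx=7,fy=7,interpolation=cv2.INTER_CUBIC)[:,:,::-1])
E
```

```text
(no output)
```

View pics/c1.png

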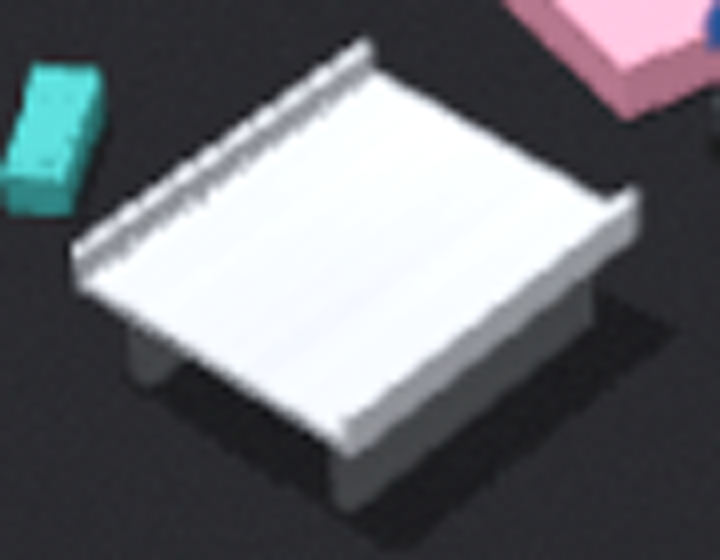

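View pics/c2.png

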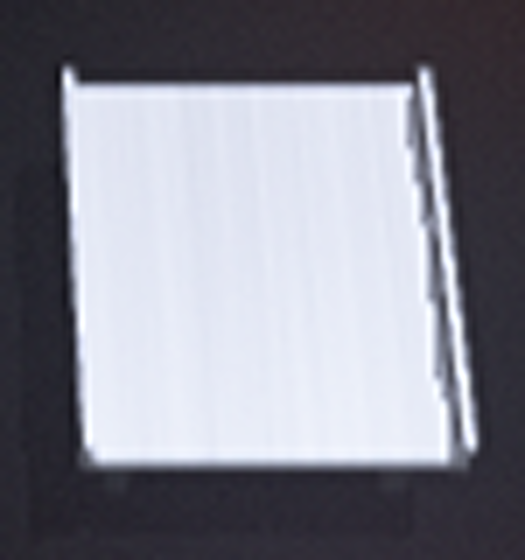

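```bash
python3 - <<'E'
from h import *
d=snap("side");e=snap("scene")
a=lambda u,v:(230+(u-3.5)/8,205+(v-3.5)/8)
b=lambda u,v:(345+(u-3)/7,220+(v-3)/7)
for n,p in [("-y back out",(347,420)),("-y front out",(640,190)),("+y back out",(73,245)),("+y front out",(370,38))]: print("side",n,onz(d,*a(*p),.062).round(4))
for n,p,z in [("-y back guide out",(63,66),.062),("+y back out",(432,66),.062),("+y front out",(479,452),.062),("top fr -y",(84,466),.05),("top fr +y",(462,466),.05),("top back -y",(74,84),.05),("top back +y",(412,84),.05)]: print("scene",n,onz(e,*b(*p),z).round(4))
E
```

```text
side -y back out [0.5041 0.0982 0.062 ]
side -y front out [0.6583 0.1091 0.062 ]
side +y back out [0.4982 0.2336 0.062 ]
side +y front out [0.6505 0.2417 0.062 ]
scene -y back guide out [0.5053 0.0962 0.062 ]
scene +y back out [0.4968 0.2307 0.062 ]
scene +y front out [0.6495 0.2397 0.062 ]
scene top fr -y [0.6577 0.1065 0.05  ]
scene top fr +y [0.6497 0.2363 0.05  ]
scene top back -y [0.5055 0.1013 0.05  ]
scene top back +y [0.4977 0.2256 0.05  ]
```

Emit:
drive_tool --increments "0 -20 0 0 255; 0 -30 0 -3.5 255; 13.6 0 -4.1 0 255; 27.2 0 -8.2 0 255; 27.2 0 -8.2 0 255; 27.2 0 -8.2 0 255; 27.2 0 -8.2 0 255; 27.2 0 -8.2 0 255; 27.2 0 -8.2 0 255; 27.2 0 -8.2 0 255; 27.2 0 -8.2 0 255; 27.2 0 -8.2 0 255; 27.2 0 -8.2 0 255; 27.2 0 -8.2 0 255; 27.2 0 -8.2 0 255; 27.2 0 -8.2 0 255; 13.6 0 -4.1 0 255; 0 20 0 0 255; 0 20 0 0 255; 0 15 0 0 255" --squeeze 40

```text
time: 16.08
position: [0.5768, 0.1694, 0.2449]
tool_rot: [-1.179, -1.252, 1.255]
ft_force: [0.4, -0.0, -1.6]
grip_width: 0.387
```

Emit:
drive_tool --increments "0 0 0 0 255; 0 0 0 0 255"

```text
time: 16.32
position: [0.5778, 0.1698, 0.2473]
tool_rot: [-1.18, -1.255, 1.254]
ft_force: [-0.3, -0.2, -2.6]
grip_width: 0.388
```

```bash
cat > look2.py <<'E'
import sys
from h import *
n=sys.argv[1]
s,R,g=tool();print(s["time"],g.round(4),s["ft_force"].round(1),s["torque"].round(2),round(s["grip_width"],3),np.degrees(np.arctan2(R[1,0],R[0,0])).round(2))
d=snap("side");e=snap("scene")
a=cv2.resize(d["img"][150:280,220:340],None,fx=3.5,fy=3.5,interpolation=cv2.INTER_CUBIC);b=cv2.resize(e["img"][170:300,340:440],None,fx=3.5,fy=3.5,interpolation=cv2.INTER_CUBIC)
cv2.imwrite(f"pics/{n}.png",np.hstack([a,b])[:,:,::-1])
E
python3 look2.py e1
```

```text
16.325 [0.5778 0.1697 0.266 ] [-0.3 -0.2 -2.6] [0.06 0.   0.03] 0.388 93.52
```

View pics/e1.png

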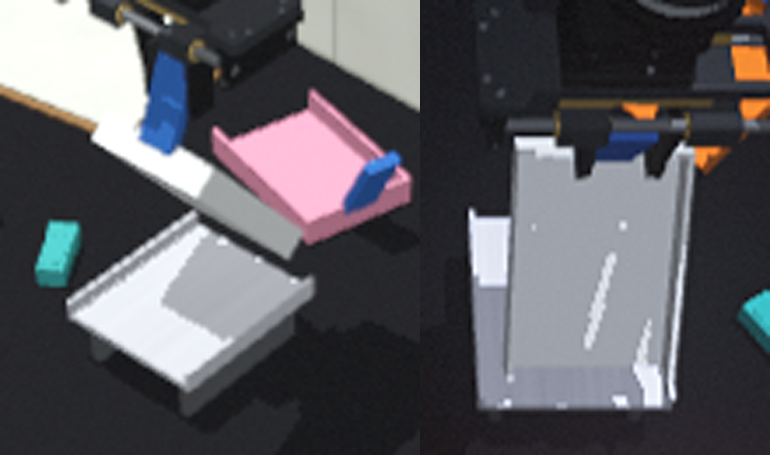

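Emit:
drive_tool --increments "0 12 0 0 255; 0 10 0 0 255; 0 6 0 0 255; 0 0 0 0 255" --squeeze 15

```text
time: 16.92
position: [0.577, 0.1696, 0.2177]
tool_rot: [-1.179, -1.253, 1.256]
ft_force: [0.2, 0.0, -1.1]
grip_width: 0.387
```

```bash
python3 look2.py e2
```

```text
16.925 [0.577  0.1697 0.2364] [ 0.2  0.  -1.1] [ 0.03  0.04 -0.03] 0.387 93.55
```

View pics/e2.png

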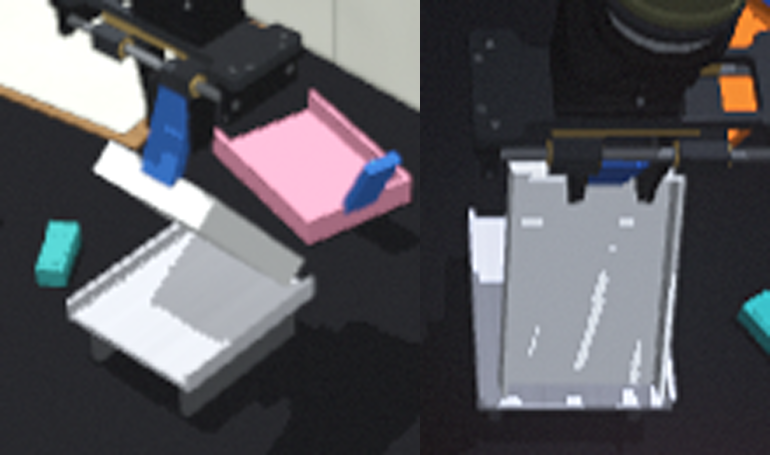

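Emit:
drive_tool --increments "-1 7 18 0 255; -1 8 18 0 255; -1 10 17 0 255; 0 0 0 0 255"

```text
time: 17.52
position: [0.5241, 0.1643, 0.1949]
tool_rot: [-1.178, -1.257, 1.254]
ft_force: [-0.9, 0.4, -0.9]
grip_width: 0.391
```

```bash
python3 look2.py e3
```

```text
17.525 [0.524  0.1642 0.2136] [-0.9  0.4 -0.9] [ 0.11  0.22 -0.  ] 0.391 93.61
```

View pics/e3.png

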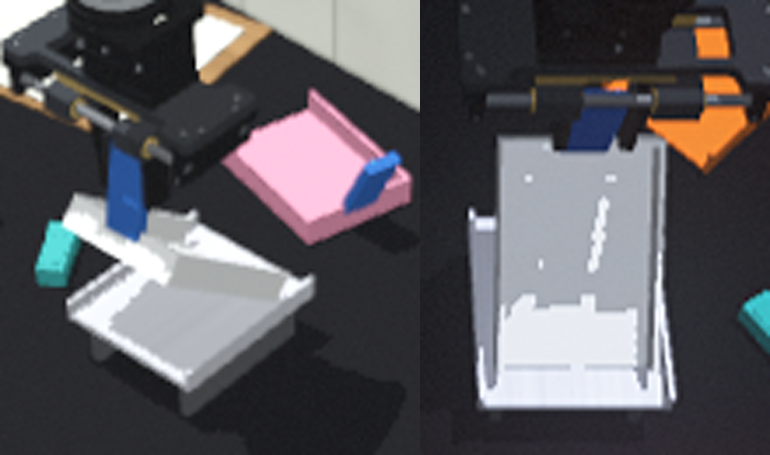

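Emit:
drive_tool --increments "0 10.5 16.5 0 255; 0 12 15.5 0 255; 0 14 14 0 255; 0 15 12.5 0 255; 0 16 11 0 255; 0 0 0 0 255"

```text
time: 18.38
position: [0.4551, 0.159, 0.1255]
tool_rot: [-1.179, -1.254, 1.255]
ft_force: [0.5, -0.1, -1.6]
grip_width: 0.388
```

```bash
python3 look2.py e4
```

```text
18.375 [0.4551 0.159  0.1442] [ 0.5 -0.1 -1.6] [0.02 0.18 0.03] 0.388 93.55
```

View pics/e4.png

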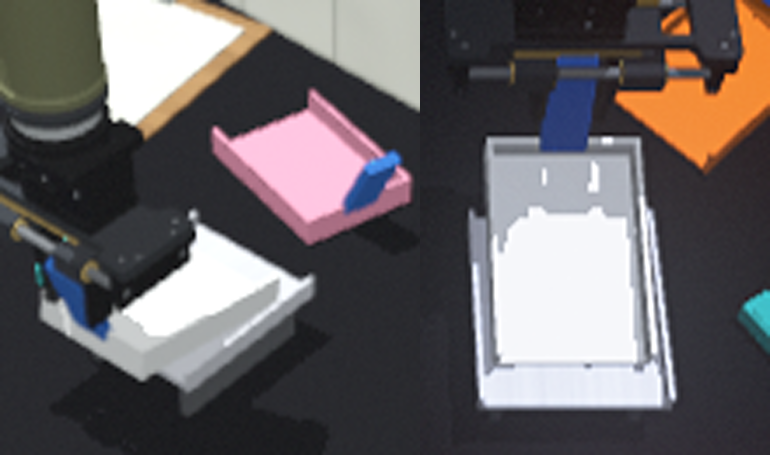

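Emit:
drive_tool --increments "0 6 -3 0 255; 0 7 -4 0 255; 0 7 -4 0 255; 0 6 -4 0 255; 0 4 -4 0 255; 0 1 0 0 255; 0 0 0 0 255"

```text
time: 19.35
position: [0.475, 0.1603, 0.0952]
tool_rot: [-1.18, -1.255, 1.254]
ft_force: [0.7, -0.6, -0.2]
grip_width: 0.389
```

```bash
python3 look2.py e5
```

```text
19.35 [0.4749 0.1603 0.1139] [ 0.7 -0.6 -0.2] [ 0.02 -0.15 -0.03] 0.389 93.53
```

View pics/e5.png

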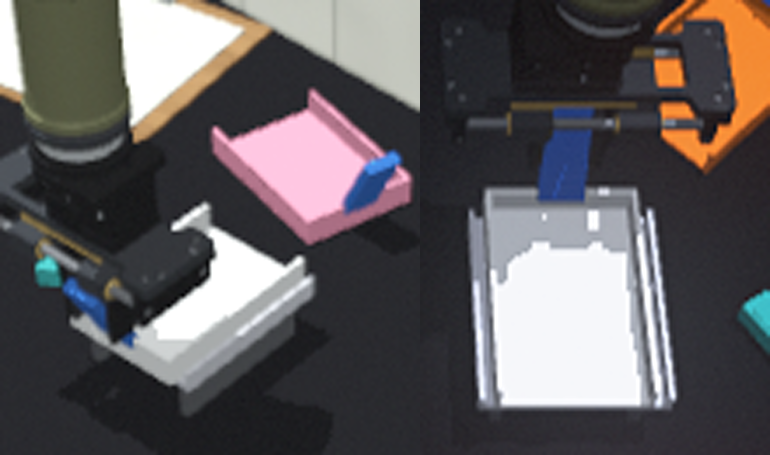

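Emit:
drive_tool --increments "2 0 0 0 255; 0 1 0 0 255; 0 0.5 0 0 255; 0 0 0 0 255; 0 0 0 0 255" --squeeze 4

```text
time: 20.08
position: [0.4741, 0.1626, 0.0942]
tool_rot: [-1.179, -1.255, 1.254]
ft_force: [-3.0, -0.4, 5.5]
grip_width: 0.393
```

Emit:
drive_tool --increments "0 0 0 0 140; 0 0 0 0 100; 0 0 0 0 0; 0 0 0 0 0; 0 0 0 0 0; 0 0 0 0 0"

```text
time: 20.82
position: [0.4743, 0.1624, 0.0936]
tool_rot: [-1.179, -1.255, 1.254]
ft_force: [0.1, 0.6, -0.5]
grip_width: 0.928
```

```bash
python3 look2.py e6
```

```text
20.825 [0.4743 0.1624 0.1123] [ 0.1  0.6 -0.5] [ 0.04 -0.01 -0.06] 0.928 93.54
```

View pics/e6.png

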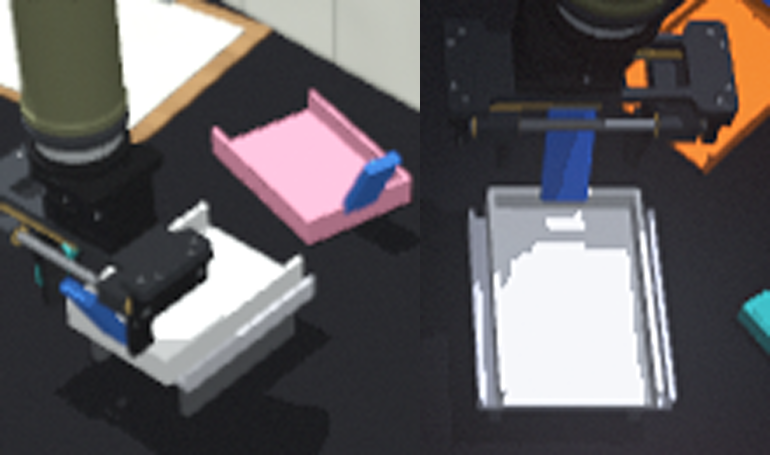

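Released; retract straight up and check.

Emit:
drive_tool --increments "0 -10 0 0 0; 0 -20 0 0 0; 0 -30 0 0 0; 0 -40 0 0 0; 0 -40 0 0 0; 0 0 30 0 0; 0 0 20 0 0; 0 0 0 0 0; 0 0 0 0 0"

```text
time: 22.05
position: [0.425, 0.1593, 0.2341]
tool_rot: [-1.18, -1.256, 1.253]
ft_force: [0.9, -0.4, 0.3]
grip_width: 1.004
```

```bash
python3 look2.py e7; python3 - <<'E'
from h import *
snap("side","f1");snap("scene","f2")
E
```

```text
22.05 [0.425  0.1593 0.2528] [ 0.9 -0.4  0.3] [ 0.03 -0.05  0.01] 1.004 93.53
```

View pics/e7.png

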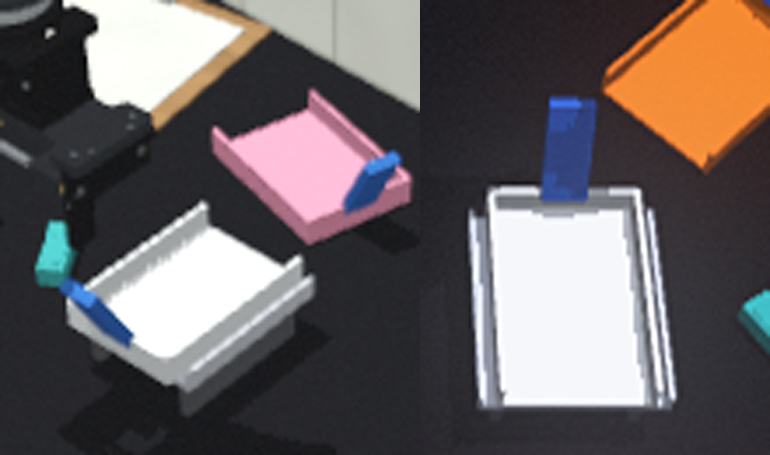

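View pics/f1.png

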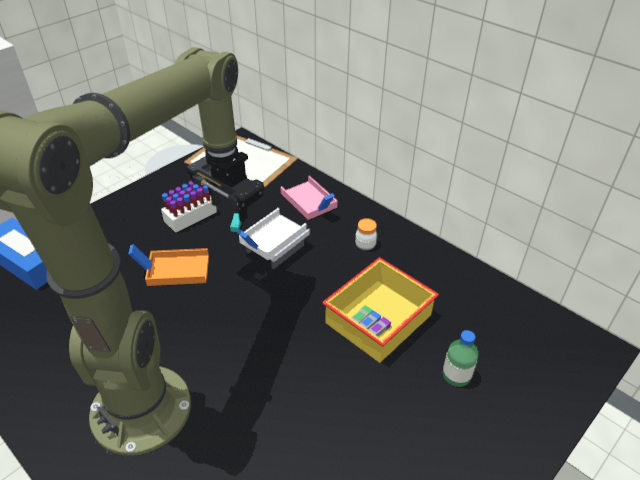

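View pics/f2.png

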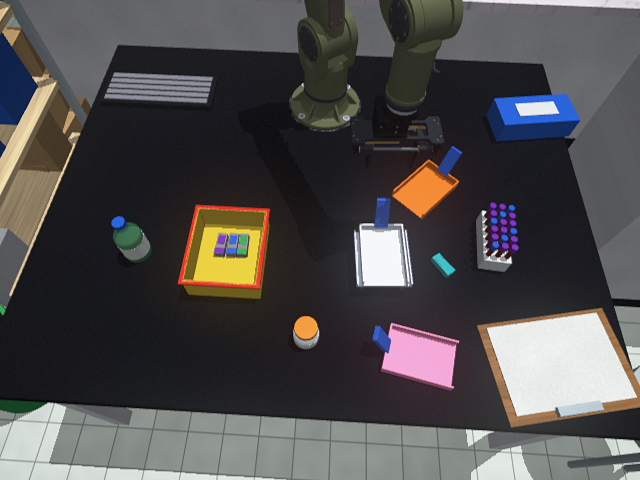

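```bash
python3 -c "
from bench import workorder
print(workorder.close_job())"
```

```text
the job is handed in; nothing more can be done
None
```

The job is handed in at about 22 s. All three cartridges are in the bin, and the empty tray is back on its stand and released. I got no verdict.

- **Tipping:** The tool can only point straight down, so I couldn't tilt the tray with the wrist. I gripped the handle across its width at 60 N and carried the tray level. Over the bin I eased the grip until the tray swung lip-down, to roughly 55°, and the cartridges slid off. They first stood with their ends against the lip, and lifting the tray let them drop.
- **Putting back:** I rested the lip on the stand, lowered the handle so the tray turned flat between the guides, and slid it forward. Then I let go and moved clear.

**Last checks:**
- **Cartridges:** The side and scene views show all three lying in the bin. The fingers stayed at the handle and I saw no contact with a cartridge.
- **Tray:** It is flat between the guides, with the handle at the same end. In the scene view its back corners are within about 1 pixel (2–3 mm) of where they started.
- **Bystanders:** The rack, bottle, jar and look-alikes appear unmoved in the images.
- **Forces:** The highest force reading I saw was about 6 N, but it was only read between moves.

One thing disagreed: the tray slipped about 4–5 mm in the grip while tipping, which I allowed for when placing it.

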